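# Weekly swap of the backup drives

## Robot

A 6-joint arm with a two-finger parallel gripper is mounted at the origin on the work surface; the furniture and walls round the work are solid. World frame = base frame: x ahead of the robot, y to its left, z up, the work surface at z = 0. Lengths are in m, angles in rad, forces in N, time in s.
With the tool pointing down it reaches from about 0.35 to 0.925 m from the base axis. Payload 6.4 kg.
Tool frame: the origin (TCP) lies midway between the tips of the shut fingers; the grasp point (between the pads) lies 19 mm behind it (env.hold_point_z is the z of the grasp point in the tool frame, in m); z points along the fingers, y is the line along which they close (so a half turn about z gives the same grasp; the last joint's range is limited). The gripper opens to 94 mm and grips with 3 to 60 N. Pads are 16 mm wide; open, the fingers measure 119 mm over their backs; the gripper's body (75 mm by 177 mm) begins 78 mm behind the grasp point.
Start: joints at [1.116, 0.245, 1.558, -0, 1.339, -0.174], TCP at [0.18, 0.625, 0.205] pointing down, gripper open.
Joint ranges: [-3.13, 3.13], [-1.02, 2.26], [0.13, 2.54], [-0.95, 4.09], [0.21, 2.88], [-2.74, 2.74]. Speed limits (rad/s): [2.57, 2.57, 3.14, 3.14, 3.14, 3.14].

## Interface

Orientations are given as a unit quaternion [x, y, z, w].
In Python, from rig import env gives the robot as it stands.
- The arm moves only by the tool arm_command, never from a script. Its argument "targets" is a list of rows, each a list of 3 entries, a list of its own where there are three numbers: the shift along the world's x, y, z in a scale on which 1.0 is 1 m, then the turn about the world's z in a scale on which 1.0 is 4 rad, then the opening, from -1 (shut) to 1 (fully open). A call has exactly 8 rows; each row is the pose to reach, as a shift and turn from the pose commanded when the call began; what a row does not reach only later rows make up. A row lasts 1/10 s, in which the tool goes at most 50 mm and 8.59 degrees, less where a joint would pass 70% of its speed; a pose out of reach is approached as far as the arm can. No shift or turn number may pass 1 either way. A call with a gripper value outside its range is refused whole. The fingers move at their own pace and stop on an object; "force" is the grip in N (left out, the last holds). Time passes only in rows, so rows that repeat a pose let the fingers close, or fill a call up. It gives the time, the measured TCP pose, the force, the opening and the grip force at its end, in the units of the state.
- env.get_state(): the state, without advancing time (a new reading comes with each control period).
- env.read_camera(name): name is "scene" or "top"; returns a dict with "frame" (400x640x3 uint8, red, green, blue), "fx", "fy", "cx", "cy" (pixels), "camera_from_world" (4x4, takes a point from world to camera coordinates). Camera axes: x right, y down, z forward; pixel columns grow to the right and rows downward; lengths in m; the calibration is good to about 2 mm. A picture is of the moment at which its call begins. There is no depth.
- env.hand_in(): hands the job in; it is judged then, once.
The state is a dict: "time_s": time; "joints": joint angles; "joint_velocities": joint speeds; "tau": joint torques, N m; "tool_pos": TCP position; "ee_rot": TCP orientation; "ft_force": force on the tool from outside, world axes, zero at the start; "ft_torque": the same for the moment, N m; "width": opening from 0.0 (shut) to 1.0 (fully open); "finger_force": force on a finger pad.
Only numpy, scipy, OpenCV 4.12 (cv2) and the standard library are available. Lean on these libraries where they do the work, as an engineer would, in place of code of your own. Each camera call takes 0.05 s, during which the arm holds its last target. There are 200 camera calls.

## Task

Swap the two backup sets: the drives with white tops have finished in the dark docking station and go into the rack, and the drives with black tops come out of the rack into the dock, each in the bay or slot with a bezel of its own colour (blue to blue, orange to orange), standing upright on the floor of its well. Every place but the grey spare slot is taken, so a drive can wait there while you change over. Never let a drive fall over or lie on its side.

Things in the scene. Friction and masses are not known exactly. Their poses are not given: they have to be found in the camera images.
- blue_white: Blue backup drive with a white inset in its top face; stands in the blue bay of the dock at the start. Upright block 26 mm thick (its x), 70 mm wide (its y), 110 mm tall (z), about 0.18 kg. Origin: centre of the underside, z up. Grasp from above across the 26 mm, in the upper 40 mm. Same both ways round. Heavy foot: it rights itself if tipped less than 0.3 rad
- orange_white: Orange backup drive with a white inset in its top face; stands in the orange bay of the dock at the start. Upright block 26 mm thick (its x), 70 mm wide (its y), 110 mm tall (z), about 0.18 kg. Origin: centre of the underside, z up. Grasp from above across the 26 mm, in the upper 40 mm. Same both ways round. Heavy foot: it rights itself if tipped less than 0.3 rad
- blue_black: Blue backup drive with a black inset in its top face; stands in the blue slot of the rack at the start. Upright block 26 mm thick (its x), 70 mm wide (its y), 110 mm tall (z), about 0.18 kg. Origin: centre of the underside, z up. Grasp from above across the 26 mm, in the upper 40 mm. Same both ways round. Heavy foot: it rights itself if tipped less than 0.3 rad
- orange_black: Orange backup drive with a black inset in its top face; stands in the orange slot of the rack at the start. Upright block 26 mm thick (its x), 70 mm wide (its y), 110 mm tall (z), about 0.18 kg. Origin: centre of the underside, z up. Grasp from above across the 26 mm, in the upper 40 mm. Same both ways round. Heavy foot: it rights itself if tipped less than 0.3 rad
- dock_blue: Bay of the dark two-bay dock (212 x 106 mm, 62 mm high), blue bezel. Fixed. Well 34 mm (its x) by 80 mm (its y), 44 mm deep, mouth bevelled at 45 degrees to 54 x 90 mm; a drive fits with its axes along these, either way round. Outside 64 x 95 mm. Origin: centre of the underside, 8 mm above the desk; well floor (a seated drive's origin) 10 mm and rim 54 mm above it
- dock_orange: Bay of the dark two-bay dock (212 x 106 mm, 62 mm high), orange bezel. Fixed. Well 34 mm (its x) by 80 mm (its y), 44 mm deep, mouth bevelled at 45 degrees to 54 x 90 mm; a drive fits with its axes along these, either way round. Outside 64 x 95 mm. Origin: centre of the underside, 8 mm above the desk; well floor (a seated drive's origin) 10 mm and rim 54 mm above it
- rack_blue: Slot of the pale three-slot wooden rack (318 x 76 mm, 62 mm high), blue bezel. Fixed. Well 34 mm (its x) by 80 mm (its y), 44 mm deep, mouth bevelled at 45 degrees to 54 x 90 mm; a drive fits with its axes along these, either way round. Outside 64 x 95 mm. Origin: centre of the underside, 8 mm above the desk; well floor (a seated drive's origin) 10 mm and rim 54 mm above it
- rack_orange: Slot of the pale three-slot wooden rack (318 x 76 mm, 62 mm high), orange bezel. Fixed. Well 34 mm (its x) by 80 mm (its y), 44 mm deep, mouth bevelled at 45 degrees to 54 x 90 mm; a drive fits with its axes along these, either way round. Outside 64 x 95 mm. Origin: centre of the underside, 8 mm above the desk; well floor (a seated drive's origin) 10 mm and rim 54 mm above it
- rack_spare: Spare slot of the pale wooden rack, grey bezel, empty at the start. Fixed. Well 34 mm (its x) by 80 mm (its y), 44 mm deep, mouth bevelled at 45 degrees to 54 x 90 mm; a drive fits with its axes along these, either way round. Outside 64 x 95 mm. Origin: centre of the underside, 8 mm above the desk; well floor (a seated drive's origin) 10 mm and rim 54 mm above it

How it is judged:
At the end, for the whole second after the job is handed in: White-topped drives in the rack, black-topped ones in the dock, each in the well of its own colour: underside within 12 mm of the well's centre and at most 7 mm above its floor, tilted less than 0.2 rad, released and at rest (horizontal distance between blue_white and rack_blue below 0.012 m and z of blue_white in the frame of rack_blue below 0.017 m and angle between each of blue_white, orange_white, blue_black, orange_black's own z axis and vertical below 0.2 rad and linear speed of each of blue_white, orange_white, blue_black, orange_black below 0.03 m/s and angular speed of each of blue_white, orange_white, blue_black, orange_black below 0.5 rad/s and horizontal distance between orange_white and rack_orange below 0.012 m and z of orange_white in the frame of rack_orange below 0.017 m and horizontal distance between blue_black and dock_blue below 0.012 m and z of blue_black in the frame of dock_blue below 0.017 m and horizontal distance between orange_black and dock_orange below 0.012 m and z of orange_black in the frame of dock_orange below 0.017 m); the robot touches nothing.
It fails at once if a drive falls over or is laid on its side (tilted more than 0.8 rad) (angle between any of blue_white, orange_white, blue_black, orange_black's own z axis and vertical above 0.8 rad).
It also fails if it takes over 118 s, if anything falls off the work surface, if the arm or the gripper's body presses on something with over 40 N, if the wrist force passes 120 N, or if a joint passes its speed limit or range.

## Working session

There is one attempt and no reset: what is moved stays moved. The work goes in short steps, Python scripts to look and compute and a tool call to move; the robot and the scene stay as the last step left them, time stands still between calls to the robot, and variables do not carry over. Pictures are saved under pics/ and viewed, at most 14 in all, crops included, and the job is handed in when it is done.

Besides the shell and the picture viewer there is one more tool, called by a JSON object that holds its "method" and its "body". arm_command: Moves the arm, as the interface text tells. Its arguments: {"type":"object","properties":{"targets":{"type":"array","items":{"type":"array"}},"force":{"type":"number"}},"required":["targets"]}

```bash
mkdir -p pics; python3 - <<'E'
from rig import env
import cv2
for n in("top","scene"):
    c=env.read_camera(n); cv2.imwrite(f"pics/{n}0.png",c["frame"][:,:,::-1]); print(n,c["fx"],c["fy"],c["cx"],c["cy"],c["camera_from_world"].tolist() if hasattr(c["camera_from_world"],'tolist') else c["camera_from_world"])
s=env.get_state();print(s, env.hold_point_z)
E
```

```text
top 371.544307531992 371.544307531992 319.1200051872264 201.9884425639108 [[-0.007101359554108862, -0.9995978237617026, -0.02745471586724502, 0.013202489283245569], [-0.9905328224979613, 0.010795675278067258, -0.13685094427702238, 0.547099459724721], [0.13709229827639996, 0.02622296943823133, -0.990211117705278, 0.8360062586349233], [0.0, 0.0, 0.0, 1.0]]
scene 471.5824404000024 471.5824404000024 318.22096168753376 202.97451674478285 [[-0.8341519297803991, -0.5515337487120708, -0.0010402284588813444, 0.4737074784771272], [-0.39478705110155526, 0.5983996601857577, -0.6971807735244194, 0.23493530563013676], [0.3851411979082144, -0.5811440189154321, -0.7168946135609096, 0.6959502662714432], [0.0, 0.0, 0.0, 1.0]]
{'time_s': 0.1, 'joints': array([ 1.11591028e+00,  2.45726396e-01,  1.55885871e+00,  1.65310525e-05,
        1.33870392e+00, -1.74121073e-01]), 'joint_velocities': array([-0.00052921, -0.00052675, -0.00166644, -0.00041116, -0.00075295,
        0.00143532]), 'tau': array([ 6.71504972e-05, -4.16908336e+01, -3.15528560e+01,  6.86028181e-02,
        3.09691031e-02, -3.29420527e-05]), 'tool_pos': array([0.17987651, 0.6240659 , 0.20448492]), 'ee_rot': array([ 1.39923690e-01,  9.90161927e-01, -8.04097749e-04, -2.70030416e-04]), 'ft_force': array([0.43929383, 0.76223675, 0.46176938]), 'ft_torque': array([-0.02923347, -0.04784485,  0.03300746]), 'finger_force': 0.0, 'width': 0.9990664687454326} -0.0188
```

View pics/top0.png

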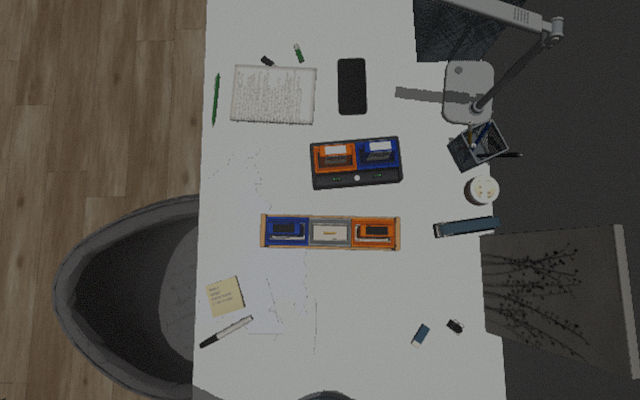

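View pics/scene0.png

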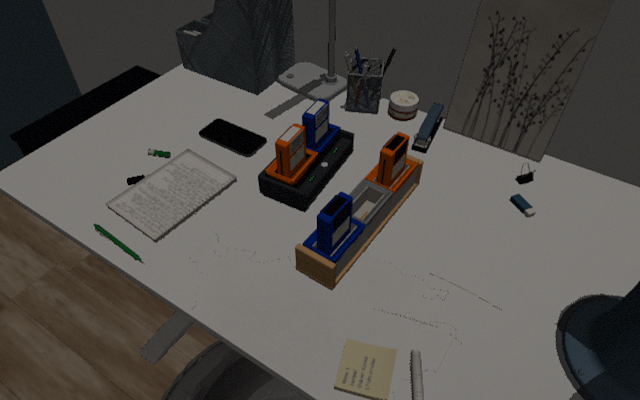

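The top view shows the dock (310–403, 137–188) with orange_white at about (334,152) and blue_white at about (380,150). The rack (261–400, 213–250) holds blue_black on the left, the grey spare in the middle and orange_black on the right. I'll enlarge this for measuring.

```bash
python3 - <<'E'
import cv2,numpy as np
a=cv2.imread("pics/top0.png")
for n,(x,y,w,h) in {"c_dock":(304,130,104,64),"c_rack":(256,206,150,50)}.items():
    k=7 if n=="c_dock" else 5
    c=a[y:y+h,x:x+w]; c=(255*(c/255.)**.5).astype(np.uint8)
    c=cv2.resize(c,None,fx=k,fy=k,interpolation=cv2.INTER_CUBIC)
    for i in range(0,w,10):
        cv2.line(c,(i*k,0),(i*k,6),(0,0,255),1); cv2.putText(c,str(x+i),(i*k,18),0,.35,(0,0,255))
    for j in range(0,h,10):
        cv2.line(c,(0,j*k),(6,j*k),(0,0,255),1); cv2.putText(c,str(y+j),(8,j*k+4),0,.35,(0,0,255))
    cv2.imwrite(f"pics/{n}.png",c)
E
```

```text
(no output)
```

View pics/c_dock.png

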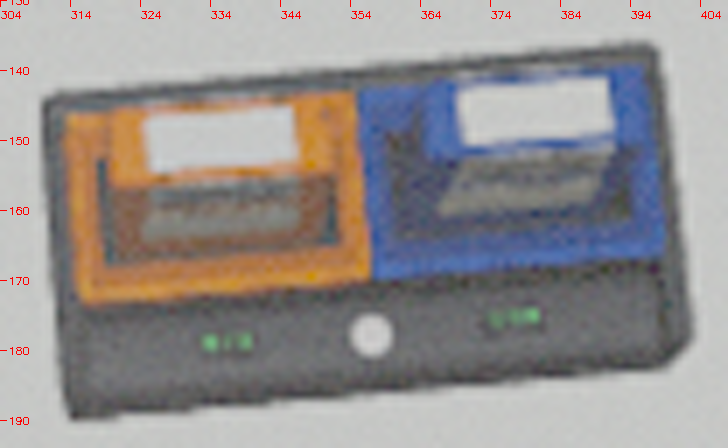

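View pics/c_rack.png

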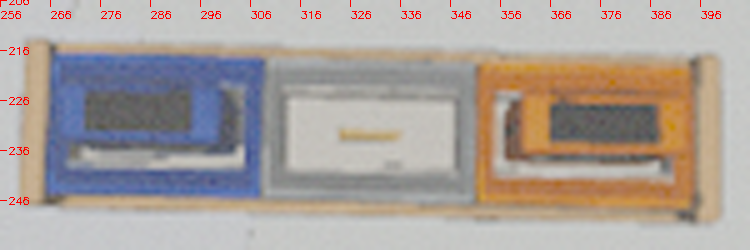

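The crops show the bezel corners, inset corners and drive-top edges clearly, so I'll back-project them at the rim height (z=0.062) and drive-top height (z=0.128).

```bash
cat > h.py <<'E'
import numpy as np
def unproj(c,uv,z):
    M=np.array(c["camera_from_world"]);R,t=M[:3,:3],M[:3,3]
    o=-R.T@t; out=[]
    for u,v in uv:
        d=R.T@np.array([(u-c["cx"])/c["fx"],(v-c["cy"])/c["fy"],1]); out.append((o+d*(z-o[2])/d[2])[:2])
    return np.array(out)
def quad(c,q,z,name):
    P=unproj(c,q,z); m=P.mean(0); w=(P[1]-P[0]+P[2]-P[3])/2; h=(P[0]-P[3]+P[1]-P[2])/2
    # w runs along -y
    print(name,"ctr",m.round(4),"w,h mm",(1e3*np.linalg.norm(w)).round(1),(1e3*np.linalg.norm(h)).round(1),"yaw(w)",np.arctan2(w[0],-w[1]).round(3),"yaw(h)",np.arctan2(h[1],h[0]).round(3))
E
python3 - <<'E'
from h import *
from rig import env
c=env.read_camera("top")
D=lambda q:[(304+x/7-.43,130+y/7-.43) for x,y in q]; K=lambda q:[(256+x/5-.4,206+y/5-.4) for x,y in q]
quad(c,D([(65,113),(357,92),(370,277),(80,304)]),.062,"dock_or")
quad(c,D([(357,88),(645,65),(663,255),(370,280)]),.062,"dock_bl")
quad(c,K([(52,57),(265,58),(262,196),(46,193)]),.062,"rack_bl")
quad(c,K([(268,60),(475,66),(477,202),(264,197)]),.062,"rack_sp")
quad(c,K([(478,66),(690,66),(695,208),(478,202)]),.062,"rack_or")
quad(c,D([(143,120),(292,105),(298,162),(148,173)]),.128,"inset_ow")
quad(c,D([(457,85),(608,75),(613,140),(462,150)]),.128,"inset_bw")
quad(c,K([(85,92),(192,92),(190,130),(83,130)]),.128,"inset_bb")
quad(c,K([(552,103),(660,103),(658,145),(549,143)]),.128,"inset_ob")
quad(c,D([(110,108),(328,90),(332,172),(112,187)]),.128,"top_ow")
quad(c,D([(422,82),(616,68),(618,146),(424,158)]),.128,"top_bw")
quad(c,K([(65,85),(222,85),(222,145),(65,143)]),.128,"top_bb")
quad(c,K([(522,93),(674,95),(672,154),(522,152)]),.128,"top_ob")
E
```

```text
dock_or ctr [ 0.6475 -0.0293] w,h mm 96.8 64.2 yaw(w) 0.07 yaw(h) 0.06
dock_bl ctr [ 0.6545 -0.1255] w,h mm 96.3 65.1 yaw(w) 0.07 yaw(h) 0.051
rack_bl ctr [0.4789 0.0814] w,h mm 97.5 62.1 yaw(w) -0.018 yaw(h) -0.028
rack_sp ctr [ 0.4756 -0.0159] w,h mm 94.9 61.6 yaw(w) -0.035 yaw(h) -0.018
rack_or ctr [ 0.4729 -0.1123] w,h mm 96.2 62.5 yaw(w) -0.022 yaw(h) -0.009
inset_ow ctr [ 0.6479 -0.0291] w,h mm 46.0 17.4 yaw(w) 0.074 yaw(h) 0.084
inset_bw ctr [ 0.6551 -0.1254] w,h mm 46.2 20.5 yaw(w) 0.053 yaw(h) 0.045
inset_bb ctr [0.481  0.0817] w,h mm 44.9 15.9 yaw(w) -0.009 yaw(h) -0.047
inset_ob ctr [ 0.4741 -0.1129] w,h mm 44.9 17.1 yaw(w) -0.018 yaw(h) -0.089
top_ow ctr [ 0.6482 -0.0291] w,h mm 67.3 25.4 yaw(w) 0.063 yaw(h) 0.023
top_bw ctr [ 0.6549 -0.1208] w,h mm 59.3 24.3 yaw(w) 0.054 yaw(h) -0.004
top_bb ctr [0.4796 0.0792] w,h mm 65.9 24.7 yaw(w) -0.015 yaw(h) 0.006
top_ob ctr [ 0.4741 -0.1099] w,h mm 62.5 24.5 yaw(w) -0.022 yaw(h) -0.044
```

Careful with the scale: turns go in shares of 4 rad. That gives: -0.14 rad / 4 = -0.035.

{"method": "arm_command", "body": {"targets": [[[0.025, -0.04, 0], -0.035, 1], [[0.05, -0.08, 0.005], -0.07, 1], [[0.075, -0.12, 0.01], -0.105, 1], [[0.1, -0.16, 0.01], -0.14, 1], [[0.125, -0.2, 0.01], -0.175, 1], [[0.15, -0.24, 0.01], -0.21, 1], [[0.175, -0.28, 0.01], -0.245, 1], [[0.2, -0.32, 0.01], -0.28, 1]], "force": 25}}

```text
time_s: 0.95
tool_pos: [0.3806, 0.3028, 0.2154]
ee_rot: [0.647, 0.763, 0.0, 0.0]
ft_force: [0.3, 1.1, -0.1]
width: 1.002
finger_force: 0.0
```

In the tool's units: -0.102 rad / 4 = -0.0255.

{"method": "arm_command", "body": {"targets": [[[0.025, -0.04, 0], -0.0125, 1], [[0.05, -0.08, 0], -0.0255, 1], [[0.08, -0.12, 0], -0.0255, 1], [[0.11, -0.16, 0], -0.0255, 1], [[0.14, -0.2, 0], -0.0255, 1], [[0.17, -0.24, 0], -0.0255, 1], [[0.2, -0.28, 0], -0.0255, 1], [[0.225, -0.32, 0], -0.0255, 1]]}}

```text
time_s: 1.75
tool_pos: [0.6061, -0.0174, 0.2151]
ee_rot: [0.683, 0.731, -0.0, -0.0]
ft_force: [-0.9, 0.2, 0.2]
width: 1.002
finger_force: 0.0
```

{"method": "arm_command", "body": {"targets": [[[0.02, -0.04, 0], 0, 1], [[0.04, -0.08, 0], 0, 1], [[0.05, -0.11, 0], 0, 1], [[0.05, -0.11, 0], 0, 1], [[0.05, -0.11, 0], 0, 1], [[0.05, -0.11, 0], 0, 1], [[0.05, -0.11, 0], 0, 1], [[0.05, -0.11, 0], 0, 1]]}}

```text
time_s: 2.55
tool_pos: [0.655, -0.1242, 0.2157]
ee_rot: [0.682, 0.731, 0.0, 0.0]
ft_force: [0.2, -0.5, -0.6]
width: 1.003
finger_force: 0.0
```

{"method": "arm_command", "body": {"targets": [[[0, 0, -0.03], 0, 1], [[0, 0, -0.06], 0, 1], [[0, 0, -0.09], 0, 1], [[0, 0, -0.115], 0, 1], [[0, 0, -0.13], 0, 1], [[0, 0, -0.134], 0, 1], [[0, 0, -0.134], 0, 1], [[0, 0, -0.134], 0, -1]]}}

```text
time_s: 3.35
tool_pos: [0.6562, -0.1257, 0.0832]
ee_rot: [0.683, 0.731, 0.001, 0.001]
ft_force: [0.3, -0.7, 0.6]
width: 0.948
finger_force: 0.0
```

{"method": "arm_command", "body": {"targets": [[[0, 0, 0], 0, -1], [[0, 0, 0], 0, -1], [[0, 0, 0], 0, -1], [[0, 0, 0], 0, -1], [[0, 0, 0], 0, -1], [[0, 0, 0.005], 0, -1], [[0, 0, 0.015], 0, -1], [[0, 0, 0.03], 0, -1]]}}

```text
time_s: 4.15
tool_pos: [0.6547, -0.1253, 0.1118]
ee_rot: [0.683, 0.731, -0.0, -0.001]
ft_force: [-1.6, -0.3, -0.8]
width: 0.274
finger_force: 25.0
```

In the tool's units: -0.08 rad / 4 = -0.02.

{"method": "arm_command", "body": {"targets": [[[0, 0, 0.03], 0, -1], [[0, 0, 0.06], 0, -1], [[0, 0, 0.09], 0, -1], [[0, 0, 0.114], 0, -1], [[-0.03, 0.02, 0.114], -0.005, -1], [[-0.065, 0.04, 0.114], -0.01, -1], [[-0.1, 0.06, 0.114], -0.015, -1], [[-0.135, 0.08, 0.114], -0.02, -1]]}}

```text
time_s: 4.95
tool_pos: [0.5188, -0.0448, 0.2265]
ee_rot: [0.712, 0.702, 0.0, 0.0]
ft_force: [0.2, -0.2, -1.4]
width: 0.275
finger_force: 24.9
```

In the tool's units: -0.015 rad / 4 = -0.0038.

{"method": "arm_command", "body": {"targets": [[[-0.03, 0.02, 0], -0.0038, -1], [[-0.044, 0.029, 0], -0.0038, -1], [[-0.044, 0.0295, 0], -0.0038, -1], [[-0.044, 0.0295, 0], -0.0038, -1], [[-0.044, 0.0295, 0], -0.0038, -1], [[-0.044, 0.0295, -0.02], -0.0038, -1], [[-0.044, 0.0295, -0.04], -0.0038, -1], [[-0.044, 0.0295, -0.06], -0.0038, -1]]}}

```text
time_s: 5.75
tool_pos: [0.477, -0.0166, 0.1649]
ee_rot: [0.717, 0.697, 0.0, 0.0]
ft_force: [0.3, 0.2, -2.3]
width: 0.276
finger_force: 24.9
```

```bash
python3 - <<'E'
from rig import env
import cv2,numpy as np
a=env.read_camera("top")["frame"][200:255,250:410,::-1];b=env.read_camera("scene")["frame"][110:300,250:450,::-1]
a=cv2.resize(a,(640,220));b=cv2.resize(b,(400,380))
c=np.zeros((600,640,3),np.uint8);c[:220]=a;c[220:,:400]=b
cv2.imwrite("pics/p1.png",(255*(c/255.)**.6).astype(np.uint8)); print(env.get_state()["tool_pos"])
E
```

```text
[ 0.4746831  -0.01598938  0.16259755]
```

View pics/p1.png

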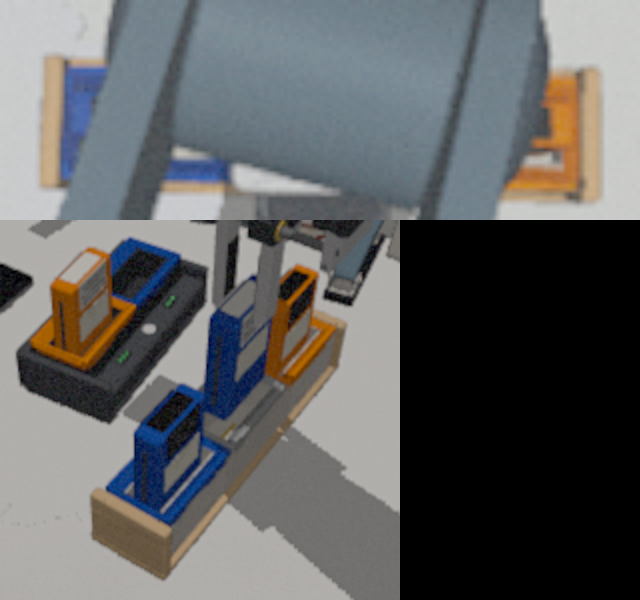

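The picture shows the blue_white drive upright in the gripper above the grey spare slot, with the blue dock bay now empty. I'll lower it next.

{"method": "arm_command", "body": {"targets": [[[0, 0, -0.02], 0, -1], [[0, 0, -0.035], 0, -1], [[0, 0, -0.045], 0, -1], [[0, 0, -0.055], 0, -1], [[0, 0, -0.065], 0, -1], [[0, 0, -0.074], 0, -1], [[0, 0, -0.082], 0, -1], [[0, 0, -0.082], 0, -1]]}}

```text
time_s: 6.65
tool_pos: [0.4801, -0.0182, 0.0909]
ee_rot: [0.716, 0.698, -0.0, 0.003]
ft_force: [-12.8, -1.2, 36.8]
width: 0.276
finger_force: 25.2
```

{"method": "arm_command", "body": {"targets": [[[0, 0, 0.008], 0, -1], [[0, 0, 0.016], 0, -1], [[0, 0, 0.025], 0, -1], [[0, 0, 0.025], 0, -1], [[0, 0, 0.025], 0, -1], [[0, 0, 0.025], 0, -1], [[0, 0, 0.025], 0, -1], [[0, 0, 0.025], 0, -1]]}}

```text
time_s: 7.45
tool_pos: [0.4758, -0.0159, 0.108]
ee_rot: [0.717, 0.698, -0.0, -0.0]
ft_force: [0.0, -0.5, -2.0]
width: 0.274
finger_force: 25.0
```

```bash
python3 - <<'E'
from rig import env
import cv2,numpy as np
b=env.read_camera("scene")["frame"][130:280,290:430,::-1]
c=cv2.resize(b,None,fx=4,fy=4,interpolation=2)
cv2.imwrite("pics/p2.png",(255*(c/255.)**.6).astype(np.uint8)); s=env.get_state();print(s["tool_pos"],s["ft_force"],s["ft_torque"])
E
```

```text
[ 0.47591494 -0.01589482  0.10812549] [ 0.09365029 -0.31721021 -1.99865456] [-0.09993651  0.07896685 -0.00922984]
```

View pics/p2.png

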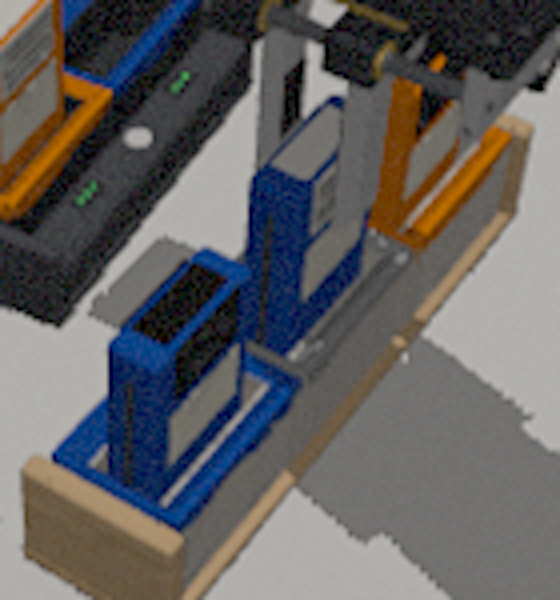

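The drive is upright with its underside apparently inside the slot mouth. I'll check its height in the grip by projecting the drive model.

```bash
cat >> h.py <<'E'
def proj(c,P):
    M=np.array(c["camera_from_world"]);P=np.atleast_2d(P)@M[:3,:3].T+M[:3,3]
    return np.c_[c["fx"]*P[:,0]/P[:,2]+c["cx"],c["fy"]*P[:,1]/P[:,2]+c["cy"]]
def box(x,y,yaw,z,hx=.013,hy=.035):
    C,S=np.cos(yaw),np.sin(yaw)
    return np.array([(x+C*a*hx-S*b*hy,y+S*a*hx+C*b*hy,z) for a,b in((1,1),(1,-1),(-1,-1),(-1,1))])
E
python3 - <<'E'
from h import *
from rig import env
c=env.read_camera("scene")
f=lambda p:((p-[290,130])*4+1.5).round().astype(int).tolist()
for z in(.145,.155,.165):print(z,f(proj(c,box(.4759,-.0159,-.027,z))))
print("bb top",f(proj(c,box(.4795,.0815,-.027,.128))))
print("spare bezel",f(proj(c,box(.476,-.0155,-.027,.062,.032,.0475))))
print("spare mouth",f(proj(c,box(.476,-.0155,-.027,.062,.027,.045))))
E
```

```text
0.145 [[248, 175], [335, 85], [388, 107], [303, 200]]
0.155 [[249, 157], [337, 67], [391, 89], [305, 182]]
0.165 [[251, 138], [339, 48], [393, 71], [307, 163]]
bb top [[109, 346], [208, 242], [262, 268], [165, 375]]
spare bezel [[186, 314], [298, 194], [419, 249], [312, 377]]
spare mouth [[199, 316], [305, 201], [407, 248], [305, 368]]
```

{"method": "arm_command", "body": {"targets": [[[0, 0, -0.005], 0, -1], [[0, 0, -0.009], 0, -1], [[0, 0, -0.012], 0, -1], [[0, 0, -0.014], 0, -1], [[0, 0, -0.015], 0, -1], [[0, 0, -0.015], 0, -1], [[0, 0, -0.015], 0, -1], [[0, 0, -0.015], 0, -1]]}}

```text
time_s: 8.35
tool_pos: [0.4762, -0.016, 0.0936]
ee_rot: [0.717, 0.697, 0.0, 0.0]
ft_force: [-0.1, -0.0, -0.9]
width: 0.275
finger_force: 25.0
```

```bash
python3 - <<'E'
from rig import env
import cv2,numpy as np
b=env.read_camera("scene")["frame"][130:280,290:430,::-1]
c=cv2.resize(b,None,fx=4,fy=4,interpolation=2)
cv2.imwrite("pics/p3.png",(255*(c/255.)**.6).astype(np.uint8)); s=env.get_state();print(s["tool_pos"],s["ft_force"],s["ft_torque"])
E
```

```text
[ 0.47624926 -0.01597997  0.09361487] [-0.792034    0.04799563 -1.48055727] [-0.06405842  0.10435446  0.00828696]
```

View pics/p3.png

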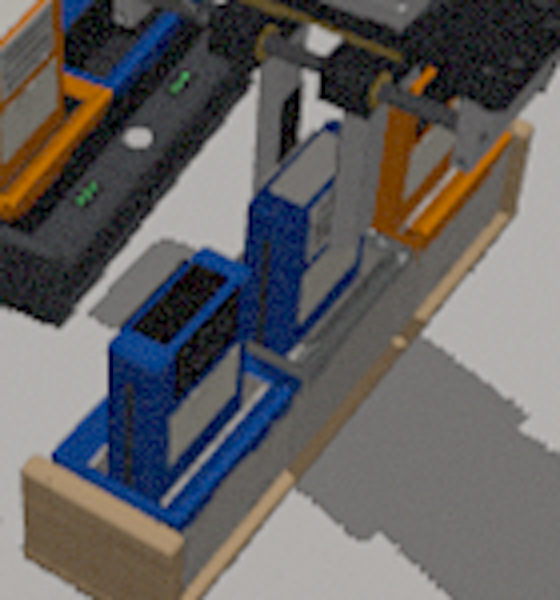

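Blue_white is upright in the spare slot, about 3 mm above the floor and without load. I'll release it and go on to blue_black.

{"method": "arm_command", "body": {"targets": [[[0, 0, -0.003], 0, -1], [[0, 0, -0.003], 0, -0.2], [[0, 0, -0.003], 0, 1], [[0, 0, -0.003], 0, 1], [[0, 0, -0.003], 0, 1], [[0, 0, 0.005], 0, 1], [[0, 0, 0.03], 0, 1], [[0, 0, 0.07], 0, 1]]}}

```text
time_s: 9.2
tool_pos: [0.4743, -0.0155, 0.1625]
ee_rot: [0.717, 0.697, -0.001, -0.002]
ft_force: [0.6, -0.4, -0.4]
width: 0.832
finger_force: 0.0
```

{"method": "arm_command", "body": {"targets": [[[0, 0, 0.03], 0, 1], [[0, 0, 0.052], 0, 1], [[0.0015, 0.04, 0.052], 0, 1], [[0.0035, 0.08, 0.052], 0, 1], [[0.0035, 0.097, 0.052], 0, 1], [[0.0035, 0.097, 0.052], 0, 1], [[0.0035, 0.097, 0.03], 0, 1], [[0.0035, 0.097, 0], 0, 1]]}}

```text
time_s: 10.0
tool_pos: [0.4813, 0.0803, 0.1651]
ee_rot: [0.717, 0.697, 0.002, 0.002]
ft_force: [1.2, 0.1, -1.1]
width: 0.999
finger_force: 0.0
```

{"method": "arm_command", "body": {"targets": [[[0, 0, -0.03], 0, 1], [[0, 0, -0.06], 0, 1], [[0, 0, -0.078], 0, 1], [[0, 0, -0.082], 0, 1], [[0, 0, -0.082], 0, 1], [[0, 0, -0.082], 0, -1], [[0, 0, -0.082], 0, -1], [[0, 0, -0.082], 0, -1]], "force": 45}}

```text
time_s: 10.8
tool_pos: [0.4804, 0.081, 0.0826]
ee_rot: [0.717, 0.698, 0.001, 0.001]
ft_force: [0.4, 0.2, 0.7]
width: 0.782
finger_force: 0.0
```

{"method": "arm_command", "body": {"targets": [[[0, 0, 0], 0, -1], [[0, 0, 0], 0, -1], [[0, 0, 0], 0, -1], [[0, 0, 0], 0, -1], [[0, 0, 0], 0, -1], [[0, 0, 0], 0, -1], [[0, 0, 0.005], 0, -1], [[0, 0, 0.014], 0, -1]]}}

```text
time_s: 11.6
tool_pos: [0.4787, 0.0811, 0.095]
ee_rot: [0.717, 0.697, -0.001, -0.001]
ft_force: [-0.1, 0.3, -1.9]
width: 0.271
finger_force: 45.0
```

{"method": "arm_command", "body": {"targets": [[[0, 0, 0.015], 0, -1], [[0, 0, 0.035], 0, -1], [[0, 0, 0.055], 0, -1], [[0, 0, 0.075], 0, -1], [[0, 0, 0.095], 0, -1], [[0, 0, 0.115], 0, -1], [[0, 0, 0.13], 0, -1], [[0, 0, 0.135], 0, -1]]}}

```text
time_s: 12.4
tool_pos: [0.4805, 0.081, 0.2327]
ee_rot: [0.717, 0.698, 0.001, 0.001]
ft_force: [0.5, 0.4, -2.2]
width: 0.277
finger_force: 45.0
```

```bash
python3 - <<'E'
from rig import env
import cv2,numpy as np
from h import *
r=env.read_camera("scene");b=r["frame"][60:260,250:450,::-1]
c=cv2.resize(b,None,fx=3,fy=3,interpolation=2)
cv2.imwrite("pics/p4.png",(255*(c/255.)**.6).astype(np.uint8)); s=env.get_state();p=s["tool_pos"];print(p,s["ft_force"],s["ft_torque"])
f=lambda p:((p-[250,60])*3+1).round().astype(int).tolist()
for d in(.047,.037):print(f(proj(r,box(p[0],p[1],-.027,p[2]+d))))
print("bw",f(proj(r,box(.476,-.016,-.027,.128))))
E
```

```text
[0.48040576 0.0810153  0.23239194] [ 0.15189821  0.05237339 -1.83202047] [-0.06554056 -0.04166123 -0.01224234]
[[199, 234], [286, 157], [334, 176], [249, 255]]
[[200, 252], [285, 175], [332, 194], [248, 273]]
bw [[304, 364], [369, 296], [408, 313], [345, 382]]
```

View pics/p4.png

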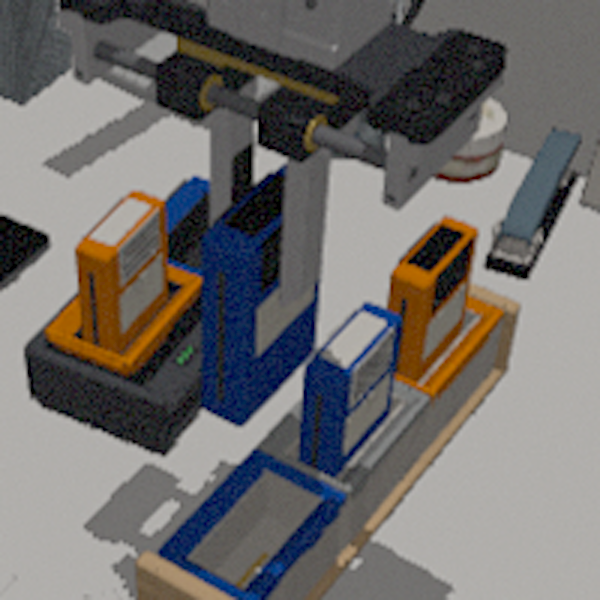

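Blue_black is held upright with no slip, its rack slot is empty, and blue_white is seated in the spare. Next is the dock's blue bay.

In the tool's units: 0.095 rad / 4 = 0.0238.

{"method": "arm_command", "body": {"targets": [[[0.015, -0.018, 0], 0.0025, -1], [[0.04, -0.047, 0], 0.005, -1], [[0.065, -0.077, 0], 0.0088, -1], [[0.09, -0.106, 0], 0.0125, -1], [[0.115, -0.136, 0], 0.0163, -1], [[0.14, -0.166, 0], 0.02, -1], [[0.16, -0.189, 0], 0.0238, -1], [[0.175, -0.207, 0], 0.0238, -1]]}}

```text
time_s: 13.25
tool_pos: [0.6549, -0.1275, 0.2285]
ee_rot: [0.683, 0.73, -0.001, -0.001]
ft_force: [1.0, -0.0, -1.8]
width: 0.272
finger_force: 45.0
```

{"method": "arm_command", "body": {"targets": [[[0, 0, 0], 0, -1], [[0, 0, 0], 0, -1], [[0, 0, -0.015], 0, -1], [[0, 0, -0.035], 0, -1], [[0, 0, -0.055], 0, -1], [[0, 0, -0.075], 0, -1], [[0, 0, -0.09], 0, -1], [[0, 0, -0.1], 0, -1]]}}

```text
time_s: 14.05
tool_pos: [0.6534, -0.1249, 0.1282]
ee_rot: [0.682, 0.731, -0.001, -0.001]
ft_force: [-0.2, 0.3, -2.4]
width: 0.272
finger_force: 45.0
```

{"method": "arm_command", "body": {"targets": [[[0, 0, -0.008], 0, -1], [[0, 0, -0.016], 0, -1], [[0, 0, -0.024], 0, -1], [[0, 0, -0.032], 0, -1], [[0, 0, -0.038], 0, -1], [[0, 0, -0.043], 0, -1], [[0, 0, -0.045], 0, -1], [[0, 0, -0.045], 0, -1]]}}

```text
time_s: 14.85
tool_pos: [0.6545, -0.1259, 0.0852]
ee_rot: [0.683, 0.731, -0.0, -0.0]
ft_force: [0.5, 0.1, -2.1]
width: 0.275
finger_force: 45.0
```

{"method": "arm_command", "body": {"targets": [[[0, 0, -0.002], 0, -1], [[0, 0, -0.002], 0, 0], [[0, 0, -0.002], 0, 1], [[0, 0, -0.002], 0, 1], [[0, 0, -0.002], 0, 1], [[0, 0, 0.005], 0, 1], [[0, 0, 0.035], 0, 1], [[0, 0, 0.075], 0, 1]]}}

```text
time_s: 15.65
tool_pos: [0.6531, -0.1254, 0.1593]
ee_rot: [0.683, 0.731, -0.001, -0.002]
ft_force: [0.5, -0.2, -0.2]
width: 0.834
finger_force: 0.0
```

In the tool's units: -0.095 rad / 4 = -0.0238.

{"method": "arm_command", "body": {"targets": [[[0, 0, 0.035], 0, 1], [[0, 0, 0.055], 0, 1], [[-0.04, 0.024, 0.055], -0.005, 1], [[-0.08, 0.048, 0.055], -0.0113, 1], [[-0.12, 0.073, 0.055], -0.0175, 1], [[-0.155, 0.095, 0.055], -0.0238, 1], [[-0.1785, 0.11, 0.055], -0.0238, 1], [[-0.1785, 0.11, 0.055], -0.0238, 1]]}}

```text
time_s: 16.45
tool_pos: [0.4743, -0.0144, 0.216]
ee_rot: [0.716, 0.698, 0.0, 0.0]
ft_force: [0.4, -0.3, -0.7]
width: 1.0
finger_force: 0.0
```

```bash
python3 - <<'E'
from rig import env
import cv2,numpy as np
from h import *
r=env.read_camera("scene");b=r["frame"][80:280,250:450,::-1]
c=cv2.resize(b,None,fx=3,fy=3,interpolation=2)
cv2.imwrite("pics/p5.png",(255*(c/255.)**.6).astype(np.uint8)); s=env.get_state();p=s["tool_pos"];print(p)
f=lambda p:((p-[250,80])*3+1).round().astype(int).tolist()
print("bb",f(proj(r,box(.6547,-.1255,.068,.128))))
print("bw",f(proj(r,box(.476,-.016,-.027,.128))))
E
```

```text
[ 0.47569646 -0.01538563  0.21628253]
bb [[156, 105], [210, 52], [243, 63], [191, 117]]
bw [[304, 304], [369, 236], [408, 253], [345, 322]]
```

View pics/p5.png

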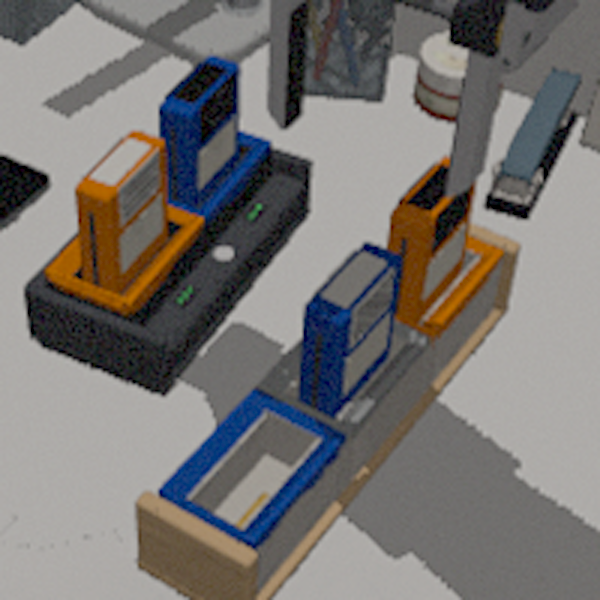

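Blue_black stands in the blue dock bay and blue_white in the spare, both upright. I'll now take blue_white to the rack's blue slot.

{"method": "arm_command", "body": {"targets": [[[0, 0, -0.03], 0, 1], [[0, 0, -0.07], 0, 1], [[0, 0, -0.105], 0, 1], [[0, 0, -0.125], 0, 1], [[0, 0, -0.134], 0, 1], [[0, 0, -0.134], 0, 1], [[0, 0, -0.134], 0, -1], [[0, 0, -0.134], 0, -1]]}}

```text
time_s: 17.3
tool_pos: [0.4776, -0.0164, 0.0831]
ee_rot: [0.717, 0.697, 0.001, 0.001]
ft_force: [-0.1, -0.1, 0.4]
width: 0.867
finger_force: 0.0
```

{"method": "arm_command", "body": {"targets": [[[0, 0, 0], 0, -1], [[0, 0, 0], 0, -1], [[0, 0, 0], 0, -1], [[0, 0, 0], 0, -1], [[0, 0, 0], 0, -1], [[0, 0, 0], 0, -1], [[0, 0, 0.005], 0, -1], [[0, 0, 0.014], 0, -1]]}}

```text
time_s: 18.1
tool_pos: [0.4753, -0.0157, 0.0951]
ee_rot: [0.717, 0.697, -0.001, -0.001]
ft_force: [-0.4, -0.6, -1.3]
width: 0.272
finger_force: 45.0
```

{"method": "arm_command", "body": {"targets": [[[0, 0, 0.02], 0, -1], [[0, 0, 0.045], 0, -1], [[0, 0, 0.065], 0, -1], [[0, 0, 0.07], 0, -1], [[0.0005, 0.015, 0.07], 0, -1], [[0.0015, 0.04, 0.07], 0, -1], [[0.0025, 0.065, 0.07], 0, -1], [[0.0035, 0.087, 0.07], 0, -1]]}}

```text
time_s: 18.9
tool_pos: [0.479, 0.0721, 0.1647]
ee_rot: [0.717, 0.697, -0.0, -0.001]
ft_force: [0.1, -0.5, -1.1]
width: 0.271
finger_force: 45.0
```

{"method": "arm_command", "body": {"targets": [[[0, 0.01, 0], 0, -1], [[0, 0.01, 0], 0, -1], [[0, 0.01, 0], 0, -1], [[0, 0.01, -0.01], 0, -1], [[0, 0.01, -0.025], 0, -1], [[0, 0.01, -0.04], 0, -1], [[0, 0.01, -0.05], 0, -1], [[0, 0.01, -0.06], 0, -1]]}}

```text
time_s: 19.7
tool_pos: [0.4794, 0.0805, 0.1044]
ee_rot: [0.717, 0.697, -0.0, -0.0]
ft_force: [0.2, -0.3, -1.3]
width: 0.276
finger_force: 45.0
```

{"method": "arm_command", "body": {"targets": [[[0, 0, -0.006], 0, -1], [[0, 0, -0.012], 0, -1], [[0, 0, -0.017], 0, -1], [[0, 0, -0.021], 0, -1], [[0, 0, -0.022], 0, -1], [[0, 0, -0.022], 0, -1], [[0, 0, -0.022], 0, -1], [[0, 0, -0.022], 0, -1]]}}

```text
time_s: 20.5
tool_pos: [0.48, 0.081, 0.0849]
ee_rot: [0.716, 0.698, -0.0, 0.0]
ft_force: [-4.2, -0.8, 7.2]
width: 0.276
finger_force: 45.0
```

{"method": "arm_command", "body": {"targets": [[[0, 0, 0], 0, -1], [[0, 0, 0], 0, 0], [[0, 0, 0], 0, 1], [[0, 0, 0], 0, 1], [[0, 0, 0], 0, 1], [[0, 0, 0.005], 0, 1], [[0, 0, 0.035], 0, 1], [[0, 0, 0.077], 0, 1]]}}

```text
time_s: 21.3
tool_pos: [0.4777, 0.0811, 0.1594]
ee_rot: [0.717, 0.697, -0.002, -0.002]
ft_force: [1.0, 0.3, -0.1]
width: 0.832
finger_force: 0.0
```

In the tool's units: 0.095 rad / 4 = 0.0238.

{"method": "arm_command", "body": {"targets": [[[0, 0, 0.035], 0, 1], [[0, 0, 0.055], 0, 1], [[0.035, -0.023, 0.055], 0.005, 1], [[0.075, -0.049, 0.055], 0.0113, 1], [[0.11, -0.072, 0.055], 0.0175, 1], [[0.145, -0.095, 0.055], 0.0238, 1], [[0.168, -0.111, 0.055], 0.0238, 1], [[0.168, -0.111, 0.055], 0.0238, 1]]}}

```text
time_s: 22.1
tool_pos: [0.6494, -0.0322, 0.2151]
ee_rot: [0.684, 0.73, -0.0, 0.0]
ft_force: [-0.1, 0.8, -0.6]
width: 1.001
finger_force: 0.0
```

```bash
python3 - <<'E'
from rig import env
import cv2,numpy as np
from h import *
r=env.read_camera("scene");b=r["frame"][80:280,250:450,::-1]
c=cv2.resize(b,None,fx=3,fy=3,interpolation=2)
cv2.imwrite("pics/p6.png",(255*(c/255.)**.6).astype(np.uint8)); s=env.get_state();p=s["tool_pos"];print(p)
f=lambda p:((p-[250,80])*3+1).round().astype(int).tolist()
print("bw",f(proj(r,box(.4795,.0815,-.027,.128))))
E
```

```text
[ 0.64817034 -0.03085609  0.21508397]
bw [[202, 410], [276, 332], [317, 351], [244, 431]]
```

View pics/p6.png

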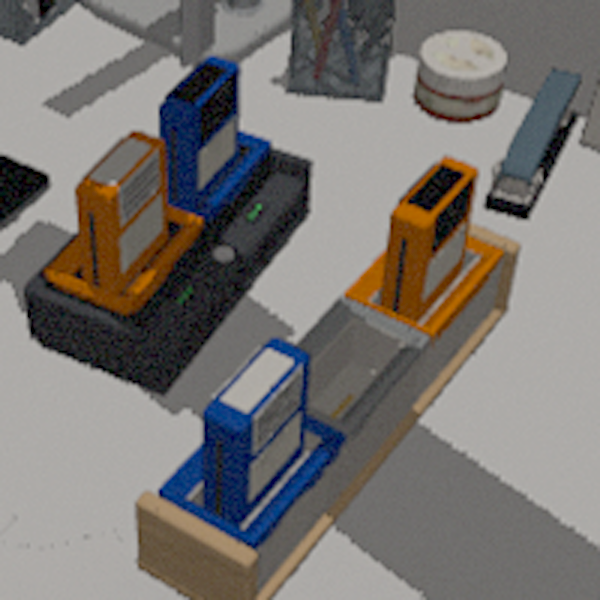

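Blue_white stands in the rack's blue slot and the spare is free. Next is orange_white to the spare.

{"method": "arm_command", "body": {"targets": [[[0, 0, -0.03], 0, 1], [[0, 0, -0.07], 0, 1], [[0, 0, -0.105], 0, 1], [[0, 0, -0.125], 0, 1], [[0, 0, -0.134], 0, 1], [[0, 0, -0.134], 0, 1], [[0, 0, -0.134], 0, -1], [[0, 0, -0.134], 0, -1]]}}

```text
time_s: 22.95
tool_pos: [0.6488, -0.03, 0.0836]
ee_rot: [0.683, 0.731, 0.001, 0.001]
ft_force: [-0.3, 0.6, 0.1]
width: 0.867
finger_force: 0.0
```

{"method": "arm_command", "body": {"targets": [[[0, 0, 0], 0, -1], [[0, 0, 0], 0, -1], [[0, 0, 0], 0, -1], [[0, 0, 0], 0, -1], [[0, 0, 0], 0, -1], [[0, 0, 0], 0, -1], [[0, 0, 0.005], 0, -1], [[0, 0, 0.014], 0, -1]]}}

```text
time_s: 23.75
tool_pos: [0.6467, -0.0298, 0.0947]
ee_rot: [0.683, 0.731, -0.001, -0.001]
ft_force: [0.1, -0.4, -2.2]
width: 0.275
finger_force: 45.0
```

In the tool's units: -0.07 rad / 4 = -0.0175.

{"method": "arm_command", "body": {"targets": [[[0, 0, 0.02], 0, -1], [[0, 0, 0.045], 0, -1], [[0, 0, 0.065], 0, -1], [[0, 0, 0.07], 0, -1], [[-0.015, 0.001, 0.07], -0.0025, -1], [[-0.04, 0.003, 0.07], -0.0075, -1], [[-0.07, 0.006, 0.07], -0.0125, -1], [[-0.1, 0.008, 0.07], -0.0175, -1]]}}

```text
time_s: 24.55
tool_pos: [0.546, -0.0217, 0.1645]
ee_rot: [0.708, 0.706, -0.0, -0.001]
ft_force: [-1.1, 0.6, -2.0]
width: 0.278
finger_force: 45.0
```

In the tool's units: -0.025 rad / 4 = -0.0063.

{"method": "arm_command", "body": {"targets": [[[-0.03, 0.002, 0], -0.0025, -1], [[-0.055, 0.004, 0], -0.0063, -1], [[-0.0715, 0.006, 0], -0.0063, -1], [[-0.0715, 0.006, 0], -0.0063, -1], [[-0.0715, 0.006, 0], -0.0063, -1], [[-0.0715, 0.006, -0.015], -0.0063, -1], [[-0.0715, 0.006, -0.035], -0.0063, -1], [[-0.0715, 0.006, -0.05], -0.0063, -1]]}}

```text
time_s: 25.35
tool_pos: [0.4767, -0.0161, 0.1144]
ee_rot: [0.717, 0.697, -0.0, -0.0]
ft_force: [0.0, 0.2, -1.0]
width: 0.276
finger_force: 45.0
```

{"method": "arm_command", "body": {"targets": [[[0, 0, -0.01], 0, -1], [[0, 0, -0.016], 0, -1], [[0, 0, -0.022], 0, -1], [[0, 0, -0.027], 0, -1], [[0, 0, -0.03], 0, -1], [[0, 0, -0.03], 0, -1], [[0, 0, -0.03], 0, -1], [[0, 0, -0.03], 0, -1]]}}

```text
time_s: 26.15
tool_pos: [0.4765, -0.016, 0.0859]
ee_rot: [0.717, 0.697, 0.0, 0.0]
ft_force: [-0.1, 0.6, -1.2]
width: 0.275
finger_force: 45.0
```

{"method": "arm_command", "body": {"targets": [[[0, 0, -0.002], 0, -1], [[0, 0, -0.002], 0, 0], [[0, 0, -0.002], 0, 1], [[0, 0, -0.002], 0, 1], [[0, 0, -0.002], 0, 1], [[0, 0, 0.005], 0, 1], [[0, 0, 0.035], 0, 1], [[0, 0, 0.075], 0, 1]]}}

```text
time_s: 26.95
tool_pos: [0.4745, -0.0155, 0.1599]
ee_rot: [0.717, 0.697, -0.001, -0.002]
ft_force: [0.1, -1.3, -0.4]
width: 0.831
finger_force: 0.0
```

{"method": "arm_command", "body": {"targets": [[[0, 0, 0.035], 0, 1], [[0, 0, 0.055], 0, 1], [[-0.001, -0.03, 0.055], 0, 1], [[-0.002, -0.065, 0.055], 0, 1], [[-0.0025, -0.097, 0.055], 0, 1], [[-0.0025, -0.097, 0.055], 0, 1], [[-0.0025, -0.097, 0.03], 0, 1], [[-0.0025, -0.097, 0], 0, 1]]}}

```text
time_s: 27.75
tool_pos: [0.4748, -0.1131, 0.1616]
ee_rot: [0.717, 0.697, 0.001, 0.002]
ft_force: [0.8, 0.5, -0.6]
width: 1.001
finger_force: 0.0
```

```bash
python3 - <<'E'
from rig import env
import cv2,numpy as np
from h import *
r=env.read_camera("scene");b=r["frame"][80:280,250:450,::-1]
c=cv2.resize(b,None,fx=3,fy=3,interpolation=2)
cv2.imwrite("pics/p7.png",(255*(c/255.)**.6).astype(np.uint8)); s=env.get_state();p=s["tool_pos"];print(p)
f=lambda p:((p-[250,80])*3+1).round().astype(int).tolist()
print("ow",f(proj(r,box(.476,-.0155,-.027,.128))))
E
```

```text
[ 0.47097131 -0.11109424  0.15521827]
ow [[304, 304], [368, 237], [408, 254], [344, 323]]
```

View pics/p7.png

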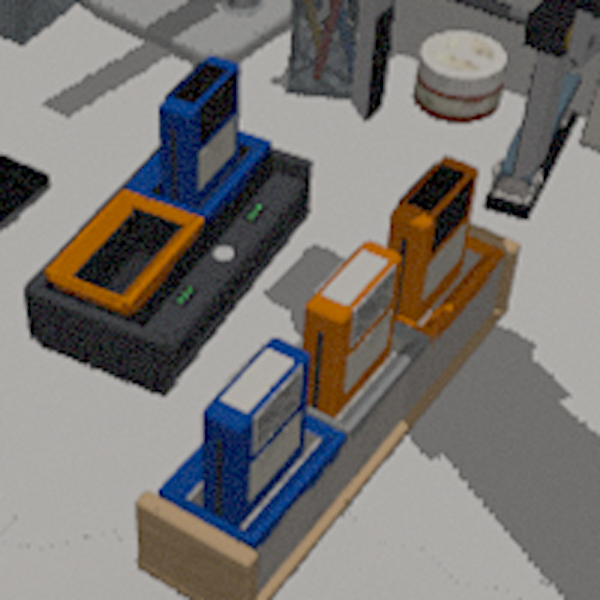

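Orange_white stands in the spare and the orange dock bay is empty. Next is orange_black to the dock.

{"method": "arm_command", "body": {"targets": [[[0, 0, -0.025], 0, 1], [[0, 0, -0.055], 0, 1], [[0, 0, -0.073], 0, 1], [[0, 0, -0.079], 0, 1], [[0, 0, -0.079], 0, 1], [[0, 0, -0.079], 0, -1], [[0, 0, -0.079], 0, -1], [[0, 0, -0.079], 0, -1]]}}

```text
time_s: 28.6
tool_pos: [0.4744, -0.1132, 0.0826]
ee_rot: [0.717, 0.698, 0.0, 0.001]
ft_force: [-0.1, 0.4, -0.0]
width: 0.782
finger_force: 0.0
```

{"method": "arm_command", "body": {"targets": [[[0, 0, 0], 0, -1], [[0, 0, 0], 0, -1], [[0, 0, 0], 0, -1], [[0, 0, 0], 0, -1], [[0, 0, 0], 0, -1], [[0, 0, 0], 0, -1], [[0, 0, 0.005], 0, -1], [[0, 0, 0.014], 0, -1]]}}

```text
time_s: 29.4
tool_pos: [0.4728, -0.1125, 0.095]
ee_rot: [0.717, 0.698, -0.0, -0.001]
ft_force: [-0.0, -0.2, -1.7]
width: 0.276
finger_force: 45.0
```

In the tool's units: 0.025 rad / 4 = 0.0063.

{"method": "arm_command", "body": {"targets": [[[0, 0, 0.02], 0, -1], [[0, 0, 0.045], 0, -1], [[0, 0, 0.07], 0, -1], [[0, 0, 0.095], 0, -1], [[0, 0, 0.115], 0, -1], [[0, 0, 0.13], 0, -1], [[0.015, 0.007, 0.135], 0.0025, -1], [[0.04, 0.019, 0.135], 0.0063, -1]]}}

```text
time_s: 30.2
tool_pos: [0.5141, -0.0944, 0.2322]
ee_rot: [0.708, 0.706, 0.0, 0.001]
ft_force: [0.0, -0.5, -2.3]
width: 0.276
finger_force: 45.0
```

In the tool's units: 0.07 rad / 4 = 0.0175.

{"method": "arm_command", "body": {"targets": [[[0.03, 0.014, 0], 0.0038, -1], [[0.06, 0.028, 0], 0.0075, -1], [[0.09, 0.043, 0], 0.0125, -1], [[0.115, 0.055, 0], 0.0175, -1], [[0.134, 0.064, 0], 0.0175, -1], [[0.134, 0.064, 0], 0.0175, -1], [[0.134, 0.064, 0], 0.0175, -1], [[0.134, 0.064, -0.015], 0.0175, -1]]}}

```text
time_s: 31.0
tool_pos: [0.6483, -0.0307, 0.2175]
ee_rot: [0.683, 0.731, 0.001, 0.002]
ft_force: [-0.3, -0.7, -0.9]
width: 0.276
finger_force: 45.0
```

{"method": "arm_command", "body": {"targets": [[[0, 0, -0.02], 0, -1], [[0, 0, -0.04], 0, -1], [[0, 0, -0.06], 0, -1], [[0, 0, -0.075], 0, -1], [[0, 0, -0.085], 0, -1], [[0, 0, -0.095], 0, -1], [[0, 0, -0.1], 0, -1], [[0, 0, -0.1], 0, -1]]}}

```text
time_s: 31.8
tool_pos: [0.6473, -0.0299, 0.1149]
ee_rot: [0.683, 0.731, -0.0, -0.0]
ft_force: [-0.2, 0.1, -1.4]
width: 0.272
finger_force: 45.0
```

{"method": "arm_command", "body": {"targets": [[[0, 0, -0.006], 0, -1], [[0, 0, -0.012], 0, -1], [[0, 0, -0.018], 0, -1], [[0, 0, -0.024], 0, -1], [[0, 0, -0.028], 0, -1], [[0, 0, -0.03], 0, -1], [[0, 0, -0.03], 0, -1], [[0, 0, -0.03], 0, -1]]}}

```text
time_s: 32.6
tool_pos: [0.6478, -0.03, 0.0857]
ee_rot: [0.683, 0.731, 0.0, 0.0]
ft_force: [0.2, -0.0, -1.1]
width: 0.271
finger_force: 45.0
```

{"method": "arm_command", "body": {"targets": [[[0, 0, -0.002], 0, -1], [[0, 0, -0.002], 0, 0], [[0, 0, -0.002], 0, 1], [[0, 0, -0.002], 0, 1], [[0, 0, -0.002], 0, 1], [[0, 0, 0.005], 0, 1], [[0, 0, 0.035], 0, 1], [[0, 0, 0.075], 0, 1]]}}

```text
time_s: 33.4
tool_pos: [0.646, -0.0296, 0.1594]
ee_rot: [0.683, 0.731, -0.001, -0.002]
ft_force: [1.2, 0.0, 1.0]
width: 0.834
finger_force: 0.0
```

In the tool's units: -0.095 rad / 4 = -0.0238.

{"method": "arm_command", "body": {"targets": [[[0, 0, 0.035], 0, 1], [[0, 0, 0.055], 0, 1], [[-0.04, 0.003, 0.055], -0.005, 1], [[-0.08, 0.006, 0.055], -0.0113, 1], [[-0.12, 0.01, 0.055], -0.0175, 1], [[-0.155, 0.013, 0.055], -0.0238, 1], [[-0.1715, 0.014, 0.055], -0.0238, 1], [[-0.1715, 0.014, 0.055], -0.0238, 1]]}}

```text
time_s: 34.2
tool_pos: [0.475, -0.0157, 0.2161]
ee_rot: [0.717, 0.697, 0.0, 0.001]
ft_force: [0.3, 0.2, 0.9]
width: 1.001
finger_force: 0.0
```

{"method": "arm_command", "body": {"targets": [[[0, 0, -0.03], 0, 1], [[0, 0, -0.07], 0, 1], [[0, 0, -0.105], 0, 1], [[0, 0, -0.125], 0, 1], [[0, 0, -0.134], 0, 1], [[0, 0, -0.134], 0, 1], [[0, 0, -0.134], 0, -1], [[0, 0, -0.134], 0, -1]]}}

```text
time_s: 35.0
tool_pos: [0.4776, -0.0163, 0.083]
ee_rot: [0.717, 0.698, 0.001, 0.001]
ft_force: [-0.4, 0.2, 0.8]
width: 0.866
finger_force: 0.0
```

{"method": "arm_command", "body": {"targets": [[[0, 0, 0], 0, -1], [[0, 0, 0], 0, -1], [[0, 0, 0], 0, -1], [[0, 0, 0], 0, -1], [[0, 0, 0], 0, -1], [[0, 0, 0], 0, -1], [[0, 0, 0.005], 0, -1], [[0, 0, 0.014], 0, -1]]}}

```text
time_s: 35.8
tool_pos: [0.4753, -0.0157, 0.095]
ee_rot: [0.717, 0.697, -0.001, -0.001]
ft_force: [0.2, -0.8, -2.7]
width: 0.273
finger_force: 45.0
```

{"method": "arm_command", "body": {"targets": [[[0, 0, 0.02], 0, -1], [[0, 0, 0.045], 0, -1], [[0, 0, 0.065], 0, -1], [[0, 0, 0.07], 0, -1], [[-0.0005, -0.015, 0.07], 0, -1], [[-0.001, -0.04, 0.07], 0, -1], [[-0.002, -0.065, 0.07], 0, -1], [[-0.0025, -0.087, 0.07], 0, -1]]}}

```text
time_s: 36.6
tool_pos: [0.4729, -0.1037, 0.1647]
ee_rot: [0.717, 0.697, -0.0, -0.001]
ft_force: [0.6, -1.0, -2.1]
width: 0.272
finger_force: 45.0
```

{"method": "arm_command", "body": {"targets": [[[0, -0.01, 0], 0, -1], [[0, -0.01, 0], 0, -1], [[0, -0.01, 0], 0, -1], [[0, -0.01, -0.01], 0, -1], [[0, -0.01, -0.025], 0, -1], [[0, -0.01, -0.04], 0, -1], [[0, -0.01, -0.05], 0, -1], [[0, -0.01, -0.06], 0, -1]]}}

```text
time_s: 37.4
tool_pos: [0.4734, -0.1122, 0.1044]
ee_rot: [0.716, 0.698, -0.0, -0.0]
ft_force: [-0.2, -0.2, -2.0]
width: 0.274
finger_force: 45.0
```

{"method": "arm_command", "body": {"targets": [[[0, 0, -0.006], 0, -1], [[0, 0, -0.012], 0, -1], [[0, 0, -0.017], 0, -1], [[0, 0, -0.02], 0, -1], [[0, 0, -0.02], 0, -1], [[0, 0, -0.02], 0, -1], [[0, 0, -0.02], 0, -1], [[0, 0, -0.02], 0, -1]]}}

```text
time_s: 38.2
tool_pos: [0.4738, -0.113, 0.0857]
ee_rot: [0.717, 0.697, 0.0, 0.0]
ft_force: [-0.9, 0.9, -1.9]
width: 0.275
finger_force: 45.0
```

Now release, raise, and move the arm aside over clear desk to look.

{"method": "arm_command", "body": {"targets": [[[0, 0, -0.002], 0, -1], [[0, 0, -0.002], 0, 0], [[0, 0, -0.002], 0, 1], [[0, 0, -0.002], 0, 1], [[0, 0, -0.002], 0, 1], [[0, 0, 0.005], 0, 1], [[0, 0, 0.035], 0, 1], [[0, 0, 0.075], 0, 1]]}}

```text
time_s: 39.0
tool_pos: [0.4721, -0.1122, 0.1598]
ee_rot: [0.717, 0.697, -0.001, -0.002]
ft_force: [1.2, -0.9, 0.7]
width: 0.835
finger_force: 0.0
```

{"method": "arm_command", "body": {"targets": [[[0, 0, 0.04], 0, 1], [[0, 0, 0.08], 0, 1], [[-0.01, 0.04, 0.08], 0, 1], [[-0.02, 0.08, 0.08], 0, 1], [[-0.03, 0.12, 0.08], 0, 1], [[-0.04, 0.16, 0.08], 0, 1], [[-0.05, 0.2, 0.08], 0, 1], [[-0.06, 0.24, 0.08], 0, 1]]}}

```text
time_s: 39.8
tool_pos: [0.413, 0.1285, 0.2411]
ee_rot: [0.717, 0.697, 0.0, 0.0]
ft_force: [0.9, 0.8, -0.4]
width: 1.002
finger_force: 0.0
```

{"method": "arm_command", "body": {"targets": [[[-0.01, 0.04, 0], 0, 1], [[-0.02, 0.08, 0], 0, 1], [[-0.03, 0.12, 0], 0, 1], [[-0.04, 0.16, 0], 0, 1], [[-0.05, 0.2, 0], 0, 1], [[-0.05, 0.22, 0], 0, 1], [[-0.05, 0.22, 0], 0, 1], [[-0.05, 0.22, 0], 0, 1]]}}

```text
time_s: 40.6
tool_pos: [0.3636, 0.3468, 0.2406]
ee_rot: [0.716, 0.698, -0.0, 0.0]
ft_force: [-0.3, -0.4, 0.4]
width: 1.003
finger_force: 0.0
```

```bash
python3 - <<'E'
from rig import env
import cv2,numpy as np
a=env.read_camera("top")["frame"][125:255,250:410,::-1];b=env.read_camera("scene")["frame"][80:280,250:450,::-1]
c=np.zeros((600,800,3),np.uint8);c[:325,:400]=cv2.resize(a,(400,325));c[:400,400:]=cv2.resize(b,(400,400))
cv2.imwrite("pics/p8.png",(255*(c[:400]/255.)**.6).astype(np.uint8)); s=env.get_state();print(s["tool_pos"],s["ft_force"],s["time_s"])
E
```

```text
[0.36385677 0.346137   0.24055313] [ 0.62982441 -0.17674658  0.24557553] 40.7
```

View pics/p8.png

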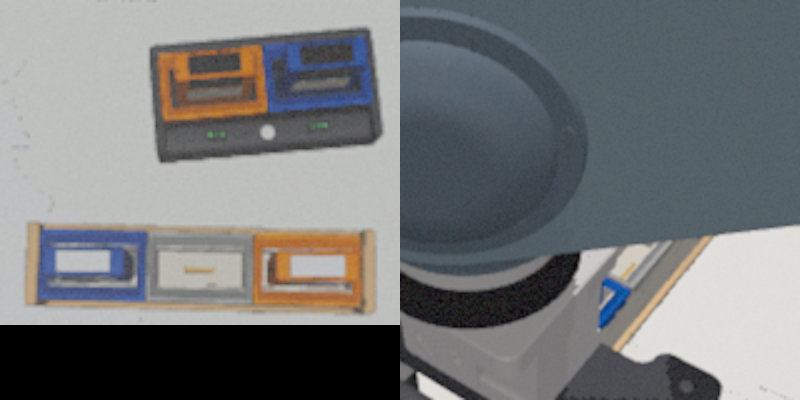

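The top view shows black-topped drives in both dock bays, at about (215,63) and (328,52). White-topped drives are in the rack's blue and orange slots, at about (83,262) and (318,265). They sit in the same places relative to the bezels as the seated drives did at the start, and the spare is empty.

```bash
python3 -c "
from rig import env
print(env.hand_in())"
```

```text
the job is handed in; nothing more can be done
None
```

The swap is done and handed in at about 41 s: in the last top view the white-topped drives stood in the rack and the black-topped ones in the dock, each in its own colour; the judge returned no verdict.

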